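# Set the boiler draught controller with its coarse and fine knobs and clamp it

## Robot

A 6-joint arm with a two-finger parallel gripper is mounted at the origin on the work surface. World frame = base frame: x ahead of the robot, y to its left, z up, the work surface at z = 0. Lengths are in m, angles in rad, forces in N, time in s.
With the tool pointing down it reaches from about 0.25 to 0.725 m from the base axis. Payload 4 kg.
Tool frame: the origin (TCP) lies midway between the tips of the shut fingers; the grasp point (between the pads) lies 19 mm behind it; z points along the fingers, x is the direction in which the jaws open and shut, and the axes are right-handed (so a half turn about z gives the same grasp; the last joint's range is limited). The gripper opens to 85 mm and grips with 20 to 120 N. Pads are 22 mm wide; open, the fingers measure 114 mm over their backs; the gripper's body (76 mm by 85 mm) begins 54 mm behind the grasp point. The pads swing forward as they close: fully open they stand 13 mm farther back than shut.
Start: joints at [1.12, 0.241, 0.005, 1.335, 0, 1.571], TCP at [0.218, 0.45, 0.231] pointing down, gripper open.
Joint ranges: [-2.72, 2.72], [-1.05, 1.87], [-1.09, 1.28], [-1.99, 2.15], [-1.42, 1.44], [-3.14, 3.14]. Speed limits (rad/s): [2.79, 2.79, 3.14, 3.14, 3.14, 3.14].

## Interface

Orientations are given as a unit quaternion [x, y, z, w].
In Python, from workcell import bot, vision, ticket gives the robot as it stands.
- The arm moves only by the tool play_rows, never from a script. Its argument "deltas" is one flat list of numbers, 5 for each row, row after row: the opening, from 0 (shut) to 1 (fully open), then the shift along the tool's x, y, z in units of 60 mm (1.0 is 60 mm), then the turn about the tool's z in degrees. A call has 1 to 12 rows; each row shifts and turns the pose as measured when the row begins, along the tool's axes as they then stand; what a row does not reach is not made up. A row lasts 1/8 s, in which the tool goes at most 62.5 mm and 10.7 degrees, less where a joint would pass 70% of its speed; a pose out of reach is approached as far as the arm can. A call is refused whole if a number of a shift passes 1 or a number of a turn 10.7, either way. A call with a gripper value outside its range is refused whole. The fingers move at their own pace and stop on an object; the grip force is fixed at half the most. Time passes only in rows, so rows that do not move let the fingers close. It gives the time, the measured TCP pose, the force and the opening at its end, in the units of the state.
- bot.get_obs(): the state, without advancing time (a new reading comes with each control period).
- vision.camera(name): name is "scene" or "top" or "wrist"; returns a dict with "color" (480x640x3 uint8, blue, green, red), "intrinsics" (3x3 intrinsics, pixels), "rvec" (rotation vector, rad) and "tvec" (3), from world to camera coordinates, as OpenCV has them. Camera axes: x right, y down, z forward; pixel columns grow to the right and rows downward; lengths in m; the calibration is good to about 2 mm. A picture is of the moment at which its call begins. There is no depth.
- ticket.job_done(): hands the job in, once; it reports no verdict.
The state is a dict: "clock": time; "joint_pos": joint angles; "joint_vel": joint speeds; "tau": joint torques, N m; "eef_pos": TCP position; "tool_rot": TCP orientation; "ft_force": force on the tool from outside, world axes, zero at the start; "ft_torque": the same for the moment, N m; "grip_width": finger opening in m.
Only numpy, scipy, OpenCV 4.12 (cv2) and the standard library are available. Lean on these libraries where they do the work, as an engineer would, in place of code of your own. Each camera call takes 0.05 s, during which the arm holds its last target. There are 200 camera calls.

## Task

Set the draught controller to the green pin: first turn the black outer knob, leaving the brass inner one alone, until the yellow band points at the green pin with the pin's whole thickness inside the band's width; then turn the inner knob until the red needle points at the pin too, within its thickness. Finally turn the T-handle in the deep bore clockwise to its stop to clamp the setting, let go, and leave the loose things on the shelf where they are.

Things in the scene. Friction and masses are not known exactly. Their poses are not given: they have to be found in the camera images.
- console: Blue draught-controller console, a fixed box 250 (x) x 340 (y) x 80 mm high. Origin: centre of its underside, on the shelf; x points away from the robot, y to its left, z up; the whole console is turned by some yaw. Its top carries, at local (-20, +80) mm, the coaxial knob pair over a dark round dial plate (radius 88 mm) and, at local (-20, -90) mm, the deep bore with the T-handled socket extension.
- coarse (a joint): Angle (rad) of the black coarse outer knob, growing clockwise as seen from above, stops at -1.35 and 1.35; at 0 the yellow band points along the console's +x. The dark dial plate with the yellow band is fixed to it, and the red needle and the inner knob ride round with it. Friction about 0.12 N m; stays where it is left.
- coarse_grip (a point): Centre of the black hexagonal outer knob at the height to grip, on the vertical knob axis, 38 mm above the console top. The hexagon is 56 mm across flats (65 over corners) and spans 14 to 46 mm above the console top. Flats lie square to the point's own x axis and to every 60 deg from it. x points along the middle of the yellow band, z up; the point turns with the knob. The brass inner knob stands above it, up to 81 mm over the console top, and must fit between the fingers.
- fine (a joint): Angle (rad) of the brass fine inner knob relative to the outer knob, growing clockwise as seen from above, stops at -1.75 and 1.75; at the start it lies between 0.95 and 1.4. It turns the red needle over the dial plate by 0.15 rad per rad, the same way round; at 0 the needle lies along the middle of the yellow band. Friction about 0.04 N m, so turning it does not move the outer knob; stays where it is left.
- fine_grip (a point): Centre of the brass hexagonal inner knob at the height to grip, on the same vertical axis, 70 mm above the console top. The hexagon is 30 mm across flats (35 over corners) and spans 49 to 81 mm above the console top (the outer knob's top is at 46 mm). Flats lie square to the point's own x axis and to every 60 deg from it; z up; the point turns with the knob.
- lock (a joint): Angle (rad) of the socket extension, which is already seated on the clamp nut at the bottom of the bore: 0 is loose, it grows clockwise as seen from above, and 1.4 is the stop (clamped). Friction about 0.2 N m; stays where it is left.
- lock_grip (a point): Centre of the steel T-bar on top of the socket extension, 45 mm above the console top, on the vertical axis of the bore. The bar is 100 mm long (along the point's y axis), 14 mm wide (x), 16 mm high; z up; the end at +y is painted red. When clamped the red end points at the short white mark on the console.
- band_mid (a point): Outer end of the middle line of the yellow band on the dial plate, 87 mm from the knob axis. The band is 26 mm wide; the point's x axis points along the band, outwards, z up. Turned by the outer knob.
- needle_tip (a point): Outer tip of the red needle, 93 mm from the knob axis. The needle is 4 mm wide; the point's x axis points along it, outwards, z up. Turned by both knobs.
- green_pin_top (a point): Centre of the round head (16 mm) of the green set-point pin, which is 12 mm thick and stands 34 mm high on the console 100 to 113 mm from the knob axis, just beyond the dial plate. Band and needle are to point at this pin.
- white_pin_top (a point): Centre of the round head of the white pin, same shape as the green one; it marks another setting and is to be ignored.
- thermometer_stem: Dented brass thermometer stem with steel head, lying, 155 mm long (own y), 26 mm high; origin on its underside. A bystander, loose: leave it alone.
- thermostat_cover: Green enamel thermostat cover, 80 x 110 x 32 mm; origin: centre of underside. A bystander, loose: leave it alone.
- fuse_plug_1: White porcelain fuse plug, standing, 48 mm across, 62 mm high; origin: centre of underside. A bystander, loose: leave it alone.
- fuse_plug_2: Second porcelain fuse plug, same size; origin: centre of underside. A bystander, loose: leave it alone.
- pressure_snubber: Steel pressure snubber, standing, 44 mm across, 75 mm high; origin: centre of underside. A bystander, loose: leave it alone.
- spanner: Steel spanner lying flat, 170 mm long; origin near its middle. A bystander, loose: leave it alone.

How it is judged:
On the way, in this order (a step that is already met when the one before it is completed fails the run):
1. the yellow band points at the green pin (middle line within 7 mm of the pin's axis) and the inner knob has not been turned down yet (still above 0.85 rad) (y of green_pin_top in the frame of band_mid between -0.007 and 0.007 m and value of joint fine above 0.85 rad), for 0.2 s.
2. the red needle points at the green pin (within 4 mm of its axis), the yellow band still does (within 7 mm), and the clamp nut is not yet tightened (below 1.0 rad) (y of green_pin_top in the frame of band_mid between -0.007 and 0.007 m and y of green_pin_top in the frame of needle_tip between -0.004 and 0.004 m and value of joint lock below 1 rad), for 0.2 s.
3. the socket extension is turned clockwise to its stop (value of joint lock above 1.3 rad), for 0.2 s.
At the end, for the whole second after the job is handed in: The line of the yellow band's middle passes within 7 mm of the green pin's axis, the line of the red needle within 4 mm of it, the socket extension is turned to within 0.1 rad of its clockwise stop (1.4), and both knobs and the extension are at rest (y of green_pin_top in the frame of band_mid between -0.007 and 0.007 m and y of green_pin_top in the frame of needle_tip between -0.004 and 0.004 m and value of joint lock above 1.3 rad and velocity of joint coarse between -0.05 and 0.05 rad/s and velocity of joint fine between -0.05 and 0.05 rad/s and velocity of joint lock between -0.05 and 0.05 rad/s); the robot touches nothing.
It fails at once if a loose bystander (thermometer stem, thermostat cover, fuse plug, pressure snubber or spanner) is pushed more than 20 mm from its place (distance of any of thermometer_stem, thermostat_cover, fuse_plug_1, fuse_plug_2, pressure_snubber, spanner from where it was at the start of the episode above 0.02 m).
It also fails if it takes over 51 s, if anything falls off the work surface, if the arm or the gripper's body presses on something with over 40 N, if the wrist force passes 120 N, or if a joint passes its speed limit or range.

## Working session

There is one attempt and no reset: what is moved stays moved. The work goes in short steps, Python scripts to look and compute and a tool call to move; the robot and the scene stay as the last step left them, time stands still between calls to the robot, and variables do not carry over. Pictures are saved under pics/ and viewed, about 8 in all and at most 12, crops included, and the job is handed in when it is done.

Besides the shell and the picture viewer there is one more tool, called after ">>>" as name(argument=value, ...), one argument or row to a line, values as JSON. play_rows: Moves the arm, as the interface text tells. Its arguments: {"type":"object","properties":{"deltas":{"type":"array"}},"required":["deltas"]}

```bash
mkdir -p pics; ls; cat > h.py <<'E'
import numpy as np, cv2
from workcell import bot, vision, ticket
def cam(n):
    c=vision.camera(n); R=cv2.Rodrigues(np.array(c['rvec'],float))[0]
    return c['color'],np.array(c['intrinsics'],float),R,np.array(c['tvec'],float).ravel()
def ray(c,uv,z):
    _,K,R,t=c; d=R.T@np.linalg.inv(K)@np.array([uv[0],uv[1],1.]); o=-R.T@t
    return o+d*(z-o[2])/d[2]
def proj(c,p):
    _,K,R,t=c; q=K@(R@np.array(p,float)+t); return q[:2]/q[2]
E
python3 - <<'E'
from h import *
import pickle
for n in ("top","scene"):
    c=cam(n); cv2.imwrite(f"pics/{n}0.png",c[0]); pickle.dump(c,open(n+'.pkl','wb'))
    print(n,-c[2].T@c[3])
print(bot.get_obs())
E
```

```text
pics
top [0.35649928 0.01546272 1.04512378]
scene [1.02204595 0.21474421 0.65647649]
{'clock': 0.1, 'joint_pos': array([1.11998020e+00, 2.41304256e-01, 3.85283576e-03, 1.33520556e+00,
       1.67499281e-05, 1.57076592e+00]), 'joint_vel': array([-0.00022708, -0.00191204,  0.00448516, -0.00206749, -0.00111945,
        0.00122822]), 'tau': array([-5.04757500e-04, -3.73138154e+01,  2.53010058e+01,  1.08909019e-02,
       -9.25283189e-06, -1.58301415e-06]), 'eef_pos': array([0.21759693, 0.44953449, 0.23051632]), 'tool_rot': array([ 8.47251932e-01,  5.31190453e-01, -7.92684977e-04,  4.87061095e-04]), 'ft_force': array([ 0.38714077,  0.52913096, -0.36961881]), 'ft_torque': array([-0.01778024,  0.01364538, -0.0068523 ]), 'grip_width': 0.08547141636814742}
```

View pics/top0.png

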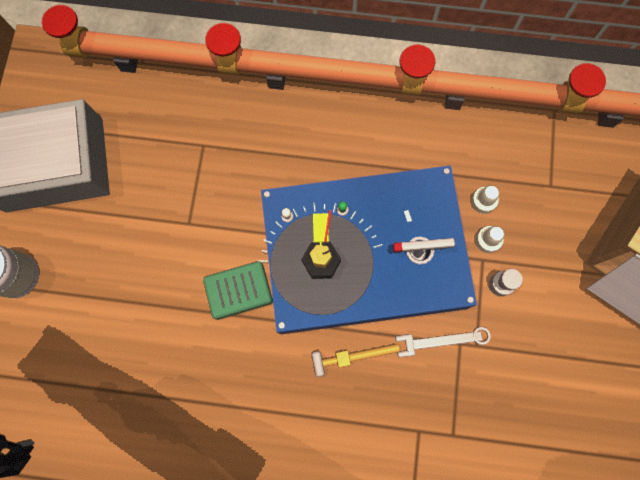

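View pics/scene0.png

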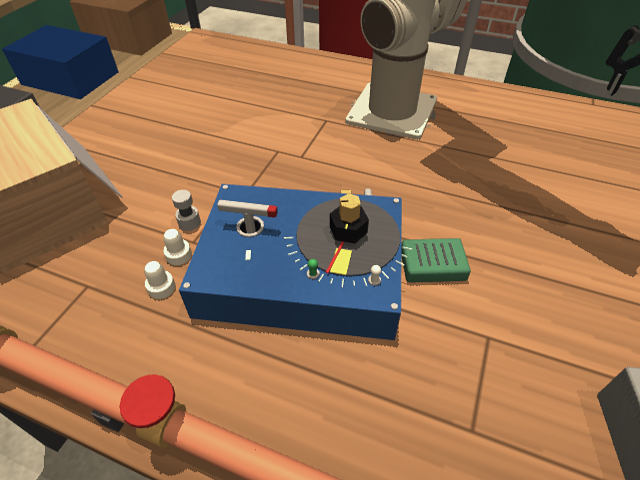

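```bash
cat > m.py <<'E'
from h import *
def cen(m,box,amin=8):
    x0,y0,x1,y1=box; mm=np.zeros_like(m); mm[y0:y1,x0:x1]=m[y0:y1,x0:x1]
    n,l,s,ct=cv2.connectedComponentsWithStats(mm.astype(np.uint8))
    i=1+np.argmax(s[1:,4]); ys,xs=np.where(l==i); return ct[i],s[i,4],np.c_[xs,ys].astype(np.float32)
def masks(img):
    h=cv2.cvtColor(img,cv2.COLOR_BGR2HSV); H,S,V=[h[...,i].astype(int) for i in range(3)]
    return dict(red=((H<6)|(H>174))&(S>170)&(V>90), yel=(H>25)&(H<34)&(S>180)&(V>120), brass=(H>18)&(H<27)&(S>130)&(V>90),
      green=(H>50)&(H<75)&(S>150)&(V>60), grey=(S<60)&(V<110)&(V>50), white=(S<60)&(V>170), blue=(H>100)&(H<125)&(S>120))
E
python3 - <<'E'
from m import *
import pickle
c=pickle.load(open('top.pkl','rb')); M=masks(c[0])
box=(255,160,480,335)
ct,a,px=cen(M['grey'],(262,200,385,320)); (e)=cv2.minEnclosingCircle(px); print('dial',e,a)
for z in (.085,.09): print(' ctr',ray(c,e[0],z))
g,a,p=cen(M['green'],(325,195,360,220)); print('green',g,a, ray(c,g,.114))
w,a,p=cen(M['white'],(278,203,295,222)); print('white',w,a, ray(c,w,.114))
y,a,p=cen(M['yel'],(300,205,335,243)); print('band',y,a,ray(c,y,.085), cv2.minAreaRect(p))
r,a,p=cen(M['red'],(315,200,340,245)); print('needle',r,a,ray(c,r,.086),cv2.fitLine(p,cv2.DIST_L2,0,.01,.01).ravel())
b,a,p=cen(M['brass']|M['yel'],(305,242,335,272)); print('brass',b,a,ray(c,b,.161),cv2.minEnclosingCircle(p))
r,a,p=cen(M['red'],(385,235,405,260)); print('redend',r,a,ray(c,r,.125))
w,a,p=cen(M['white'],(400,232,458,256)); print('bar',w,a,ray(c,w,.130))
w,a,p=cen(M['white'],(400,205,415,226)); print('mark',w,a,ray(c,w,.08))
cs=[]
for b in ((260,188,272,200),(440,165,453,178),(464,294,477,306),(276,319,288,331)):
    w,a,p=cen(M['white'],b); q=ray(c,w,.081); cs.append(q); print('c',w,a,q)
cs=np.array(cs)
print(cs.mean(0),np.linalg.norm(np.diff(cs,axis=0),axis=1),[np.degrees(np.arctan2(*(a-b)[[1,0]])) for a,b in ((cs[0],cs[3]),(cs[1],cs[2]))])
im=c[0]
crop=cv2.resize(im[190:330,255:475],None,fx=3.6,fy=3.6,interpolation=cv2.INTER_CUBIC); cv2.imwrite('pics/crop.png',crop)
E
```

```text
dial ((322.0, 256.0), 29.732236862182617) 836
 ctr [0.53233168 0.06222055 0.085     ]
 ctr [0.531416   0.06197706 0.09      ]
green [342.48571429 205.54285714] 35 [0.61727573 0.03758327 0.114     ]
white [286.45454545 214.42045455] 88 [0.59029884 0.12939319 0.114     ]
band [319.51242236 227.01552795] 322 [0.58232344 0.07302813 0.085     ] ((320.5, 228.0), (28.0, 13.0), 90.0)
needle [327.93939394 222.36363636] 33 [0.59208355 0.05957245 0.086     ] [ 1.4642461e-01 -9.8922181e-01  3.2793939e+02  2.2236363e+02]
brass [320.4511041  254.63722397] 317 [0.52027722 0.06122008 0.161     ] ((321.3333435058594, 254.11111450195312), 12.184378623962402)
redend [397.26984127 246.96825397] 63 [ 0.55518892 -0.06048822  0.125     ]
bar [426.65168539 243.07865169] 445 [ 0.5664795  -0.10708879  0.13      ]
mark [407.375      215.42857143] 56 [ 0.62293061 -0.07605741  0.08      ]
c [266.28571429 193.61904762] 21 [0.6316697  0.17401669 0.081     ]
c [446.23809524 170.57142857] 21 [ 0.71288198 -0.13636001  0.081     ]
c [470.22222222 299.2962963 ] 27 [ 0.49021619 -0.19512927  0.081     ]
c [281.03448276 324.82758621] 29 [0.40853167 0.11538551 0.081     ]
[ 0.56082489 -0.01052177  0.081     ] [0.3208257  0.23029086 0.3210791 ] [np.float64(14.722102466846374), np.float64(14.785185721019891)]
```

View pics/crop.png

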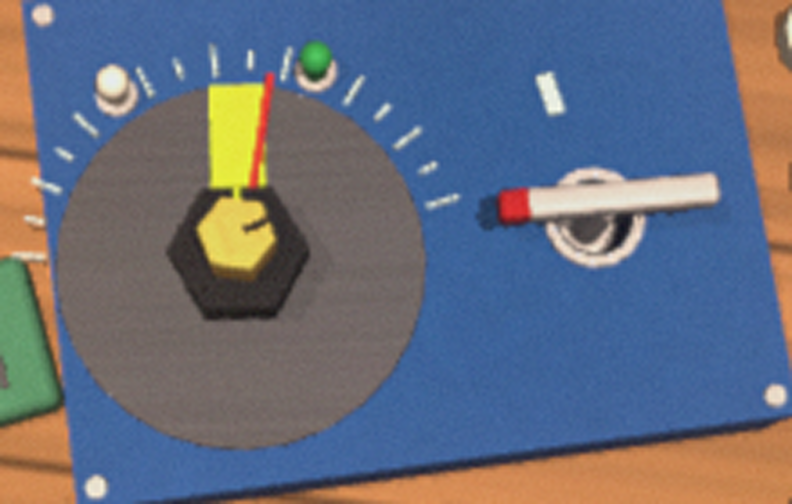

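```bash
cat > go.py <<'E'
from h import *
import sys
from scipy.spatial.transform import Rotation as Ro
def st():
    o=bot.get_obs(); R=Ro.from_quat(o['tool_rot']).as_matrix()
    return o,R,np.degrees(np.arctan2(R[1,0],R[0,0]))
def go(x,y,z,jaw):
    o,R,j=st(); d=R.T@(np.array([x,y,z])-o['eef_pos'])/.06
    t=(j-jaw+90)%180-90
    print('t',o['clock'],'pos',o['eef_pos'].round(4),'jaw',j.round(2),'tilt',R[2].round(3),'j6',o['joint_pos'][5].round(2),'F',o['ft_force'].round(1),'M',o['ft_torque'].round(2),'w',o['grip_width'].round(4))
    print('shift units',d.round(3),'turn cw',t.round(2))
if __name__=='__main__': go(*map(float,sys.argv[1:5]))
E
python3 go.py .521 .0616 .23 8.4
```

```text
Traceback (most recent call last):
  File "go.py", line 12, in <module>
    if __name__=='__main__': go(*map(float,sys.argv[1:5]))
                             ~~^^^^^^^^^^^^^^^^^^^^^^^^^^^
  File "go.py", line 10, in go
    print('t',o['clock'],'pos',o['eef_pos'].round(4),'jaw',j.round(2),'tilt',R[2].round(3),'j6',o['joint_pos'][5].round(2),'F',o['ft_force'].round(1),'M',o['ft_torque'].round(2),'w',o['grip_width'].round(4))
                                                                                                                                                                                      ^^^^^^^^^^^^^^^^^^^^^
AttributeError: 'float' object has no attribute 'round'
```

```bash
sed -i "s/o\['grip_width'\].round(4)/round(o['grip_width'],4)/" go.py; python3 go.py .521 .0616 .23 8.4
```

```text
t 0.1 pos [0.2176 0.4495 0.2305] jaw 64.17 tilt [-0.002 -0.    -1.   ] j6 1.57 F [ 0.4  0.5 -0.4] M [-0.02  0.01 -0.01] w 0.0855
shift units [-3.617  7.368  0.015] turn cw 55.77
```

>>> play_rows(
  deltas=[1, -0.3, 0.61, 0, 0, 1, -0.3, 0.61, 0, 0, 1, -0.3, 0.61, 0, 0, 1, -0.3, 0.61, 0, 0, 1, -0.3, 0.61, 0, 0, 1, -0.3, 0.61, 0, 0, 1, -0.3, 0.61, 0, 0, 1, -0.3, 0.61, 0, 0, 1, -0.3, 0.61, 0, 0, 1, -0.3, 0.61, 0, 0, 1, -0.3, 0.61, 0, 0, 1, -0.3, 0.61, 0, 0],
)

```text
clock: 1.6
eef_pos: [0.5247, 0.0531, 0.2255]
tool_rot: [0.845, 0.534, -0.006, 0.0]
ft_force: [0.2, -0.4, 0.6]
grip_width: 0.0856
```

>>> play_rows(
  deltas=[1, 0, 0, 0, 9, 1, 0, 0, 0, 9, 1, 0, 0, 0, 9, 1, 0, 0, 0, 9, 1, 0, 0, 0, 9, 1, 0, 0, 0, 9, 1, 0, 0, 0, 0],
)

```text
clock: 2.48
eef_pos: [0.5241, 0.049, 0.2204]
tool_rot: [0.997, 0.074, -0.01, 0.003]
ft_force: [0.5, -0.4, -1.0]
grip_width: 0.0853
```

```bash
python3 go.py .521 .0616 .23 8.4; python3 - <<'E'
from h import *
import pickle
c=cam('wrist'); pickle.dump(c,open('w1.pkl','wb')); cv2.imwrite('pics/w1.png',c[0]); print(-c[2].T@c[3]); print(proj(c,[.521,.0616,.161]))
E
```

```text
t 2.475 pos [0.5241 0.049  0.2204] jaw 8.51 tilt [-0.02   0.005 -1.   ] j6 1.52 F [ 0.5 -0.4 -1. ] M [-0.04  0.    0.02] w 0.0853
shift units [-0.023 -0.214 -0.16 ] turn cw 0.11
[0.51709488 0.11763443 0.36272604]
[326.90609042 226.1759411 ]
```

View pics/w1.png

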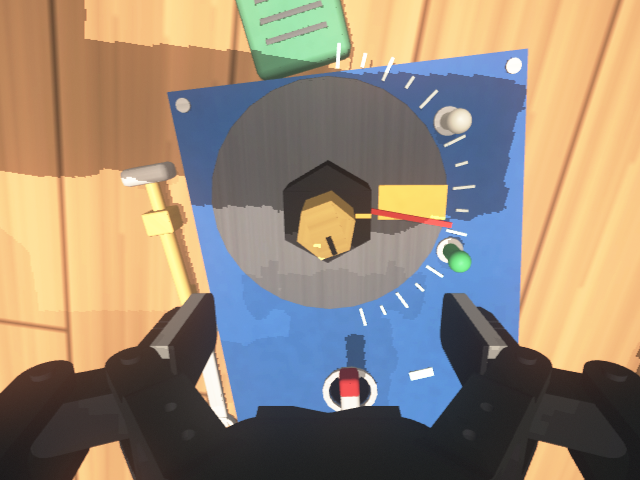

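```bash
python3 - <<'E'
from m import *
import pickle
c=pickle.load(open('w1.pkl','rb')); M=masks(c[0])
A=np.array([.521,.0616])
def pol(n,p): d=p[:2]-A; print(n,p.round(4),'r',np.hypot(*d).round(4),'ang',np.degrees(np.arctan2(d[1],d[0])).round(2))
g,a,p=cen(M['green'],(445,248,475,275)); (gc,gr)=cv2.minEnclosingCircle(p); print(gc,gr)
pol('head z.110',ray(c,gc,.110)); pol('head .114',ray(c,gc,.114)); pol('base .082',ray(c,(450,250),.082))
for n,uv in dict(c1=(514,65),c2=(183,105)).items(): pol(n,ray(c,uv,.081))
m=cv2.cvtColor(c[0],cv2.COLOR_BGR2HSV); Y=((m[...,0]>18)&(m[...,0]<32)&(m[...,1]>150))
for u in (385,405,425,443):
    v=np.where(Y[170:235,u])[0]+170; print(u,v.min(),v.max())
r,a,p=cen(M['red'],(365,200,460,235)); print(a,p[:,0].min(),p[:,0].max()); L=cv2.fitLine(p,cv2.DIST_L2,0,.01,.01).ravel(); print(L)
for z in (.084,.09):
    k=ray(c,(445,np.where(Y[170:215,445])[0].min()+170),z); pol('band edge out',k); pol('band edge in',ray(c,(385,185),z))
    for uv in ((375,L[3]+(375-L[2])*L[1]/L[0]),(450,L[3]+(450-L[2])*L[1]/L[0])): pol('needle',ray(c,uv,z))
K=(m[...,2]<45)[150:275,270:385]; p=cen(K,(0,0,115,125))[2]+[270,150]; print('hex',cv2.minEnclosingCircle(p.astype(np.float32)))
b,a,p=cen(Y|M['brass'],(285,185,357,265)); e=cv2.minEnclosingCircle(p); print('brass',e); pol('brass',ray(c,e[0],.155))
bp=c[0][175:290,265:400]; cv2.imwrite('pics/b.png',cv2.resize(bp,None,fx=5,fy=5))
E
```

```text
Traceback (most recent call last):
  File "m.py", line 5, in cen
    i=1+np.argmax(s[1:,4]); ys,xs=np.where(l==i); return ct[i],s[i,4],np.c_[xs,ys].astype(np.float32)
        ~~~~~~~~~^^^^^^^^^
ValueError: attempt to get argmax of an empty sequence
```

```bash
cat > an.py <<'E'
from m import *
import pickle,sys
A=np.array([.521,.0616])
def pol(n,p): d=p[:2]-A; print(n,p.round(4),'r',np.hypot(*d).round(4),'ang',np.degrees(np.arctan2(d[1],d[0])).round(2))
E
python3 - <<'E'
from an import *
c=pickle.load(open('w1.pkl','rb'))
h=cv2.cvtColor(c[0],cv2.COLOR_BGR2HSV); H,S,V=[h[...,i].astype(int) for i in range(3)]
for n,(x,y) in dict(green=(459,261),band=(410,195),needle=(410,218),brass=(325,220),hex=(300,190),dial=(250,150)).items(): print(n,h[y,x])
G=(H>45)&(H<90)&(S>90); Y=(H>18)&(H<32)&(S>130); Rd=((H<8)|(H>172))&(S>130)
g,a,p=cen(G,(442,235,478,278)); (gc,gr)=cv2.minEnclosingCircle(p); print(a,gc,gr)
pol('head c',ray(c,(459.5,261.5),.108)); pol('head c .114',ray(c,(459.5,261.5),.114)); pol('base .082',ray(c,(450,250),.082))
for n,uv in dict(c1=(514,65),c2=(183,105)).items(): pol(n,ray(c,uv,.081))
for u in (385,405,425,443):
    v=np.where(Y[170:235,u])[0]+170; print(u,v.min(),v.max())
r,a,p=cen(Rd,(365,200,460,235)); print(a,p[:,0].min(),p[:,0].max()); L=cv2.fitLine(p,cv2.DIST_L2,0,.01,.01).ravel()
for z in (.084,.09):
    pol('band edge out',ray(c,(445,184.5),z)); pol('band edge in',ray(c,(382,184.5),z))
    for u in (375,450): pol('needle',ray(c,(u,L[3]+(u-L[2])*L[1]/L[0]),z))
b,a,p=cen(Y,(285,185,357,265)); e=cv2.minEnclosingCircle(p); print('brass',e); pol('brass',ray(c,e[0],.155))
cv2.imwrite('pics/b.png',cv2.resize(c[0][150:290,265:480],None,fx=3.7,fy=3.7))
E
```

```text
green [ 66 110 249]
band [ 24 141 253]
needle [  2 174 226]
brass [ 19 136 232]
hex [ 4 31 57]
dial [ 10  15 103]
397 (458.0, 260.5) 12.816105842590332
head c [0.619  0.0356 0.108 ] r 0.1014 ang -14.86
head c .114 [0.6166 0.0375 0.114 ] r 0.0986 ang -14.13
base .082 [0.6198 0.0354 0.082 ] r 0.1022 ang -14.87
c1 [0.6314 0.1713 0.081 ] r 0.1556 ang 44.81
c2 [0.4085 0.1119 0.081 ] r 0.1232 ang 155.91
385 185 219
405 185 213
425 185 216
443 185 216
457 370.0 451.0
band edge out [0.6034 0.0849 0.084 ] r 0.0857 ang 15.79
band edge in [0.5579 0.0779 0.084 ] r 0.0403 ang 23.88
needle [0.5565 0.0573 0.084 ] r 0.0357 ang -6.95
needle [0.6143 0.0556 0.084 ] r 0.0935 ang -3.66
band edge out [0.6016 0.0856 0.09  ] r 0.0841 ang 16.59
band edge in [0.557  0.0788 0.09  ] r 0.0399 ang 25.52
needle [0.5556 0.0586 0.09  ] r 0.0348 ang -4.99
needle [0.6122 0.057  0.09  ] r 0.0913 ang -2.91
brass ((325.1237487792969, 229.96534729003906), 29.28253936767578)
brass [0.5204 0.0576 0.155 ] r 0.0041 ang -97.85
```

View pics/b.png

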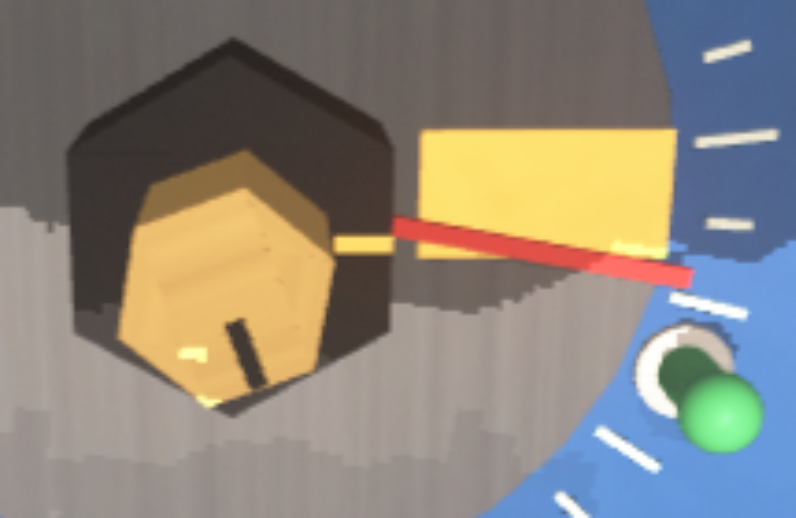

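```bash
python3 go.py .521 .0603 .097 8.8
```

```text
t 2.525 pos [0.5241 0.0491 0.2204] jaw 8.55 tilt [-0.02   0.005 -1.   ] j6 1.52 F [-0.   0.1  0.6] M [-0.02 -0.01 -0.02] w 0.0855
shift units [ 0.018 -0.203  2.056] turn cw -0.25
```

>>> play_rows(
  deltas=[1, 0.01, -0.1, 0, 0, 1, 0.01, -0.1, 0, 0, 1, 0, 0, 0.3, 0, 1, 0, 0, 0.3, 0, 1, 0, 0, 0.3, 0, 1, 0, 0, 0.3, 0, 1, 0, 0, 0, 0],
)

```text
clock: 3.4
eef_pos: [0.5223, 0.064, 0.1468]
tool_rot: [0.997, 0.079, -0.009, 0.003]
ft_force: [-0.3, 0.5, 0.8]
grip_width: 0.0857
```

```bash
python3 go.py .521 .0603 .097 8.8
```

```text
t 3.4 pos [0.5223 0.064  0.1468] jaw 9.09 tilt [-0.019  0.004 -1.   ] j6 1.54 F [-0.3  0.5  0.8] M [ 0.01  0.03 -0.02] w 0.0857
shift units [-0.016  0.054  0.831] turn cw 0.29
```

>>> play_rows(
  deltas=[1, -0.01, 0.03, 0.25, 0, 1, 0, 0.02, 0.25, 0, 1, 0, 0, 0.25, 0, 1, 0, 0, 0.06, 0, 1, 0, 0, 0, 0],
)

```text
clock: 4.03
eef_pos: [0.5224, 0.0608, 0.0966]
tool_rot: [0.997, 0.08, -0.008, 0.003]
ft_force: [-0.4, 0.7, 0.2]
grip_width: 0.0854
```

```bash
python3 go.py .521 .0603 .097 8.8
```

```text
t 4.025 pos [0.5224 0.0608 0.0966] jaw 9.15 tilt [-0.016  0.004 -1.   ] j6 1.53 F [-0.4  0.7  0.2] M [-0.01  0.04  0.01] w 0.0854
shift units [-0.025  0.004 -0.007] turn cw 0.35
```

Close on the outer knob.

>>> play_rows(
  deltas=[0.6, -0.02, 0, 0, 0, 0.5, 0, 0, 0, 0, 0.5, 0, 0, 0, 0, 0.5, 0, 0, 0, 0, 0.5, 0, 0, 0, 0],
)

```text
clock: 4.65
eef_pos: [0.5194, 0.0602, 0.0978]
tool_rot: [0.997, 0.08, -0.009, 0.003]
ft_force: [-1.4, 0.0, -2.9]
grip_width: 0.055
```

```bash
python3 go.py .521 .0603 .097 8.8
```

```text
t 4.65 pos [0.5194 0.0602 0.0978] jaw 9.13 tilt [-0.018  0.004 -1.   ] j6 1.53 F [-1.4  0.  -2.9] M [ 0.03 -0.14 -0.03] w 0.055
shift units [0.027 0.003 0.012] turn cw 0.33
```

>>> play_rows(
  deltas=[0.5, 0, 0, 0, 5, 0.5, 0, 0, 0, 7, 0.5, 0, 0, 0, 7, 0.5, 0, 0, 0, 2.5, 0.5, 0, 0, 0, 0, 0.5, 0, 0, 0, 0],
)

```text
clock: 5.4
eef_pos: [0.5192, 0.0603, 0.0977]
tool_rot: [0.994, -0.113, -0.009, 0.004]
ft_force: [-0.2, -0.9, -1.2]
grip_width: 0.0548
```

```bash
python3 go.py .520 .0603 .098 -13.4
```

```text
t 5.4 pos [0.5192 0.0603 0.0977] jaw -12.95 tilt [-0.017  0.01  -1.   ] j6 1.91 F [-0.2 -0.9 -1.2] M [ 0.18  0.04 -0.15] w 0.0548
shift units [ 0.013 -0.004 -0.005] turn cw 0.45
```

>>> play_rows(
  deltas=[1, 0, 0, 0, 0, 1, 0, 0, 0, 0, 1, 0, 0, 0, 0, 1, 0, 0, -0.3, 0, 1, 0, 0, -0.6, 0, 1, 0, 0, -0.7, 0, 1, 0, 0, -0.6, 0, 1, 0, 0, 0, 0],
)

```text
clock: 6.4
eef_pos: [0.5226, 0.0615, 0.235]
tool_rot: [0.994, -0.112, -0.007, 0.004]
ft_force: [0.6, 0.4, -0.3]
grip_width: 0.0854
```

```bash
python3 go.py .520 .0603 .134 46; python3 - <<'E'
from h import *
import pickle
for n in ('wrist','top'):
    c=cam(n); pickle.dump(c,open(n+'2.pkl','wb')); 
    if n=='wrist': cv2.imwrite('pics/w2.png',c[0])
E
```

```text
t 6.4 pos [0.5226 0.0615 0.235 ] jaw -12.81 tilt [-0.014  0.01  -1.   ] j6 1.91 F [ 0.6  0.4 -0.3] M [ 0.02 -0.06 -0.04] w 0.0854
shift units [-0.015  0.012  1.684] turn cw -58.81
```

View pics/w2.png

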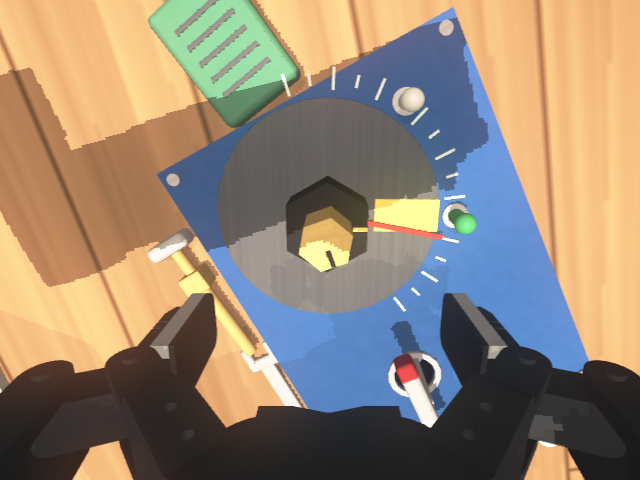

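```bash
python3 - <<'E'
from an import *
c=pickle.load(open('wrist2.pkl','rb'))
print(*[(z,ray(c,(447,28),z).round(4),ray(c,(173,180),z).round(4)) for z in (.081,)])
cv2.imwrite('pics/b2.png',cv2.resize(c[0][170:260,355:485],None,fx=6,fy=6,interpolation=cv2.INTER_CUBIC))
E
```

```text
(0.081, array([0.6317, 0.1704, 0.081 ]), array([0.4082, 0.1115, 0.081 ]))
```

View pics/b2.png

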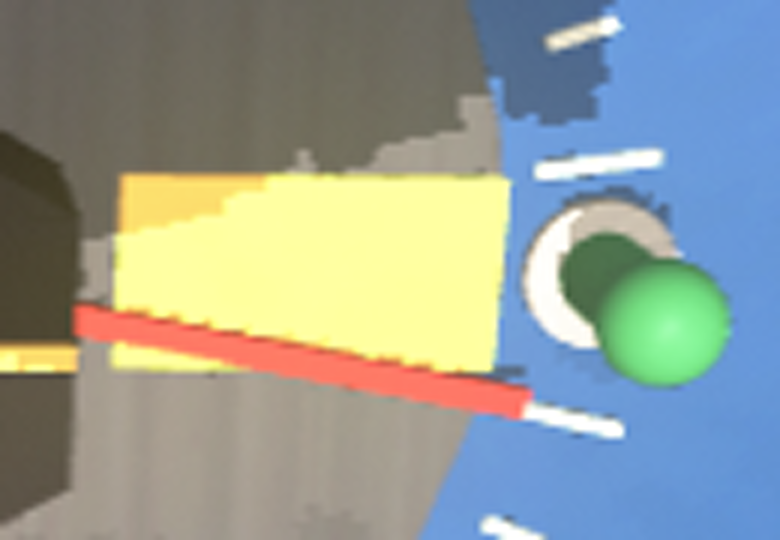

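>>> play_rows(
  deltas=[1, -0.02, 0.01, 0, 5, 1, -0.02, 0, 0.3, 4.5, 1, 0, 0, 0.4, 0, 1, 0, 0, 0.4, 0, 1, 0, 0, 0.3, 0, 1, 0, 0, 0, 0],
)

```text
clock: 7.25
eef_pos: [0.5092, 0.0598, 0.136]
tool_rot: [0.98, -0.196, -0.018, 0.008]
ft_force: [-0.5, -0.4, -0.1]
grip_width: 0.0854
```

```bash
python3 go.py .5195 .0603 .133 -22.7
```

```text
t 7.25 pos [0.5092 0.0598 0.136 ] jaw -22.63 tilt [-0.032  0.024 -0.999] j6 2.09 F [-0.5 -0.4 -0.1] M [ 0.02 -0.01  0.01] w 0.0854
shift units [ 0.157 -0.074  0.043] turn cw 0.07
```

>>> play_rows(
  deltas=[1, 0.07, -0.04, 0, 0, 1, 0.07, -0.03, 0, 0, 1, 0, 0, 0.03, 0, 1, 0, 0, 0, 0],
)

```text
clock: 7.75
eef_pos: [0.5202, 0.0606, 0.1349]
tool_rot: [0.98, -0.196, -0.017, 0.008]
ft_force: [0.8, 0.5, 0.6]
grip_width: 0.0856
```

```bash
python3 go.py .519 .0602 .133 -22.7
```

```text
t 7.75 pos [0.5202 0.0606 0.1349] jaw -22.63 tilt [-0.03   0.023 -0.999] j6 2.08 F [0.8 0.5 0.6] M [ 0.03 -0.06  0.  ] w 0.0856
shift units [-0.015  0.013  0.032] turn cw 0.07
```

>>> play_rows(
  deltas=[0.5, -0.01, 0.01, 0.02, 0, 0.2, 0, 0, 0, 0, 0.2, 0, 0, 0, 0, 0.2, 0, 0, 0, 0, 0.2, 0, 0, 0, 0, 0.2, 0, 0, 0, 0],
)

```text
clock: 8.5
eef_pos: [0.5192, 0.0604, 0.1346]
tool_rot: [0.98, -0.196, -0.017, 0.008]
ft_force: [-1.5, 0.0, 1.2]
grip_width: 0.0293
```

```bash
python3 go.py .519 .0602 .133 -22.7
```

```text
t 8.5 pos [0.5192 0.0604 0.1346] jaw -22.62 tilt [-0.029  0.022 -0.999] j6 2.08 F [-1.5  0.   1.2] M [-0.09 -0.27 -0.05] w 0.0293
shift units [-0.001  0.004  0.026] turn cw 0.08
```

>>> play_rows(
  deltas=[0.2, 0, 0, 0, -4, 0.2, 0, 0, 0, -6, 0.2, 0, 0, 0, -6, 0.2, 0, 0, 0, -6, 0.2, 0, 0, 0, -6, 0.2, 0, 0, 0, -6, 0.2, 0, 0, 0, 0],
)

```text
clock: 9.38
eef_pos: [0.5195, 0.0604, 0.1346]
tool_rot: [0.994, 0.109, -0.017, 0.003]
ft_force: [-2.5, 0.3, 0.4]
grip_width: 0.029
```

```bash
python3 go.py .519 .0602 .1346 48.3
```

```text
t 9.375 pos [0.5195 0.0604 0.1346] jaw 12.47 tilt [-0.035  0.003 -0.999] j6 1.47 F [-2.5  0.3  0.4] M [ 0.   -0.64  0.01] w 0.029
shift units [-0.009  0.001  0.   ] turn cw -35.83
```

>>> play_rows(
  deltas=[0.2, 0, 0, 0, -4, 0.2, 0, 0, 0, -6, 0.2, 0, 0, 0, -6, 0.2, 0, 0, 0, -6, 0.2, 0, 0, 0, -6, 0.2, 0, 0, 0, -6, 0.2, 0, 0, 0, -1.5, 0.2, 0, 0, 0, 0],
)

```text
clock: 10.38
eef_pos: [0.5194, 0.0606, 0.1346]
tool_rot: [0.913, 0.408, -0.017, -0.003]
ft_force: [-1.9, -0.3, 0.4]
grip_width: 0.0291
```

```bash
python3 go.py .519 .0602 .1346 48.3
```

```text
t 10.375 pos [0.5194 0.0606 0.1346] jaw 48.19 tilt [-0.029 -0.02  -0.999] j6 0.85 F [-1.9 -0.3  0.4] M [ 0.23 -0.39  0.04] w 0.0291
shift units [-0.009 -0.001  0.   ] turn cw -0.11
```

Release, rise, look from above.

>>> play_rows(
  deltas=[1, 0, 0, 0, 0, 1, 0, 0, 0, 0, 1, 0, 0, 0, 0, 1, 0, 0, 0, 0, 1, 0, 0, -0.3, 0, 1, 0, 0, -0.5, 0, 1, 0, 0, -0.5, 0, 1, 0, 0, -0.3, 0, 1, 0, 0, 0, 0],
)

```text
clock: 11.5
eef_pos: [0.5228, 0.0612, 0.2321]
tool_rot: [0.913, 0.407, -0.018, -0.003]
ft_force: [-0.4, -0.2, 0.0]
grip_width: 0.0856
```

```bash
python3 go.py .5644 -.1035 .2 13; python3 - <<'E'
from h import *
import pickle
c=cam('wrist'); pickle.dump(c,open('w3.pkl','wb')); cv2.imwrite('pics/w3.png',c[0]); print(proj(c,[.52,.06,.08]))
E
```

```text
t 11.5 pos [0.5228 0.0612 0.2321] jaw 48.0 tilt [-0.031 -0.02  -0.999] j6 0.85 F [-0.4 -0.2  0. ] M [ 0.01 -0.04 -0.01] w 0.0856
shift units [-1.559  2.364  0.536] turn cw 35.0
[331.30175369 213.6890706 ]
```

View pics/w3.png

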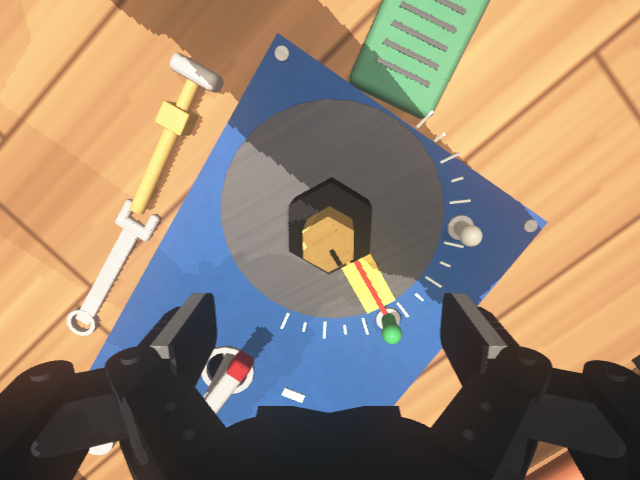

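```bash
python3 - <<'E'
from an import *
c=pickle.load(open('w3.pkl','rb'))
cv2.imwrite('pics/b3.png',cv2.resize(c[0][240:350,320:430],None,fx=5.4,fy=5.4,interpolation=cv2.INTER_CUBIC))
h=cv2.cvtColor(c[0],cv2.COLOR_BGR2HSV); H,S,V=[h[...,i].astype(int) for i in range(3)]
r,a,p=cen(((H<8)|(H>172))&(S>100),(345,255,400,325)); L=cv2.fitLine(p,cv2.DIST_L2,0,.01,.01).ravel(); print(a,L,p.min(0),p.max(0))
Lx=lambda v:(L[2]+(v-L[3])*L[0]/L[1],v)
print('crop line',[(np.array(Lx(v))-[320,240])*5.4 for v in (265,320)])
n=[ray(c,Lx(v),.088) for v in (265,312)]; d=(n[1]-n[0])[:2]; d/=np.hypot(*d); print('needle dir deg',np.degrees(np.arctan2(d[1],d[0])),n[1])
for z,uv in ((.082,(388,317)),):
    g=ray(c,uv,z); print(g,'offset', (d[0]*(g-n[1])[1]-d[1]*(g-n[1])[0])*1000)
E
```

```text
266 [  0.49150383   0.8708754  370.3797     287.45114   ] [354. 260.] [387. 314.]
crop line [array([203.62719727, 135.        ]), array([371.24785767, 432.        ])]
needle dir deg -12.951531700026335 [0.60994517 0.03854706 0.088     ]
[0.61839169 0.03652726 0.082     ] offset -0.07532358958043653
```

View pics/b3.png

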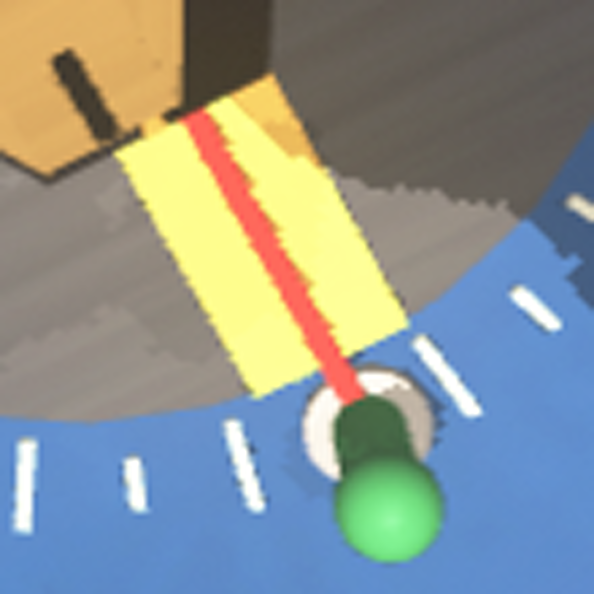

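>>> play_rows(
  deltas=[1, -0.15, 0.23, 0, 0, 1, -0.26, 0.4, 0, 0, 1, -0.26, 0.4, 0, 0, 1, -0.26, 0.4, 0, 0, 1, -0.26, 0.4, 0, 0, 1, -0.26, 0.4, 0, 0, 1, 0, 0, 0, 0],
)

```text
clock: 12.42
eef_pos: [0.5606, -0.1038, 0.2216]
tool_rot: [0.914, 0.406, -0.026, -0.006]
ft_force: [0.1, -0.8, -0.5]
grip_width: 0.0853
```

>>> play_rows(
  deltas=[1, 0, 0, 0, 6, 1, 0, 0, 0, 7, 1, 0, 0, 0, 7, 1, 0, 0, 0, 7, 1, 0, 0, 0, 6, 1, 0, 0, 0, 0],
)

```text
clock: 13.18
eef_pos: [0.5564, -0.1038, 0.2155]
tool_rot: [0.992, 0.12, -0.032, -0.0]
ft_force: [-0.1, -0.3, 0.4]
grip_width: 0.0855
```

```bash
python3 go.py .5635 -.104 .106 13.6
```

```text
t 13.175 pos [ 0.5564 -0.1038  0.2155] jaw 13.85 tilt [-0.064 -0.008 -0.998] j6 1.16 F [-0.1 -0.3  0.4] M [-0.03 -0.05  0.02] w 0.0855
shift units [0.232 0.047 1.814] turn cw 0.25
```

>>> play_rows(
  deltas=[1, 0.1, 0.02, 0.3, 0, 1, 0.1, 0.02, 0.4, 0, 1, 0, 0, 0.4, 0, 1, 0, 0, 0.3, 0, 1, 0, 0, 0, 0],
)

```text
clock: 13.8
eef_pos: [0.5618, -0.1029, 0.1269]
tool_rot: [0.991, 0.126, -0.034, -0.001]
ft_force: [-0.4, -0.6, -0.1]
grip_width: 0.0853
```

```bash
python3 go.py .5623 -.104 .106 13.6
```

```text
t 13.8 pos [ 0.5618 -0.1029  0.1269] jaw 14.48 tilt [-0.067 -0.01  -0.998] j6 1.15 F [-0.4 -0.6 -0.1] M [ 0.02 -0.04  0.  ] w 0.0853
shift units [0.027 0.023 0.348] turn cw 0.88
```

>>> play_rows(
  deltas=[1, 0.02, 0.02, 0.17, 0, 1, 0.01, 0, 0.17, 0, 0.3, 0, 0, 0, 0, 0.05, 0, 0, 0, 0, 0.05, 0, 0, 0, 0, 0.05, 0, 0, 0, 0, 0.05, 0, 0, 0, 0, 0.05, 0, 0, 0, 0, 0.05, 0, 0, 0, 0],
)

```text
clock: 14.92
eef_pos: [0.5625, -0.1045, 0.1079]
tool_rot: [0.992, 0.126, -0.033, -0.0]
ft_force: [-1.7, -0.8, -1.9]
grip_width: 0.0138
```

```bash
python3 go.py .5623 -.104 .106 -66.6
```

```text
t 14.925 pos [ 0.5625 -0.1045  0.1079] jaw 14.48 tilt [-0.066 -0.009 -0.998] j6 1.15 F [-1.7 -0.8 -1.9] M [ 0.16 -0.47 -0.19] w 0.0138
shift units [ 0.001 -0.008  0.032] turn cw 81.08
```

>>> play_rows(
  deltas=[0.05, 0, 0, 0, 4, 0.05, 0, 0, 0, 6, 0.05, 0, 0, 0, 6, 0.05, 0, 0, 0, 6, 0.05, 0, 0, 0, 6, 0.05, 0, 0, 0, 6, 0.05, 0, 0, 0, 6, 0.05, 0, 0, 0, 0],
)

```text
clock: 15.92
eef_pos: [0.5621, -0.1041, 0.1079]
tool_rot: [0.973, -0.228, -0.032, 0.011]
ft_force: [-2.3, -0.6, -1.4]
grip_width: 0.0139
```

```bash
python3 go.py .5623 -.104 .106 -66.6
```

```text
t 15.925 pos [ 0.5621 -0.1041  0.1079] jaw -26.4 tilt [-0.056  0.036 -0.998] j6 1.86 F [-2.3 -0.6 -1.4] M [-0.11 -0.44  0.07] w 0.0139
shift units [ 0.004 -0.003  0.031] turn cw 40.2
```

Going well; continue to the stop with a slight over-turn.

>>> play_rows(
  deltas=[0.05, 0, 0, 0, 5, 0.05, 0, 0, 0, 6, 0.05, 0, 0, 0, 6, 0.05, 0, 0, 0, 6, 0.05, 0, 0, 0, 6, 0.05, 0, 0, 0, 5, 0.05, 0, 0, 0, 4, 0.05, 0, 0, 0, 3, 0.05, 0, 0, 0, 3, 0.05, 0, 0, 0, 0],
)

```text
clock: 17.18
eef_pos: [0.5617, -0.1039, 0.1081]
tool_rot: [0.818, -0.573, -0.025, 0.024]
ft_force: [-0.1, 0.2, -1.5]
grip_width: 0.0137
```

```bash
python3 go.py .5623 -.104 .106 -66.6
```

```text
t 17.175 pos [ 0.5617 -0.1039  0.1081] jaw -70.06 tilt [-0.013  0.068 -0.998] j6 2.62 F [-0.1  0.2 -1.5] M [-0.24 -0.01  0.61] w 0.0137
shift units [ 0.005 -0.011  0.035] turn cw -3.46
```

>>> play_rows(
  deltas=[0.5, 0, 0, 0, 0, 1, 0, 0, 0, 0, 1, 0, 0, 0, 0, 1, 0, 0, 0, 0, 1, 0, 0, 0, 0, 1, 0, 0, -0.4, 0, 1, 0, 0, -0.6, 0, 1, 0, 0, -0.6, 0, 1, 0, 0, -0.6, 0, 1, 0, 0, 0, 0],
)

```text
clock: 18.42
eef_pos: [0.5713, -0.1023, 0.2433]
tool_rot: [0.819, -0.573, -0.025, 0.024]
ft_force: [-0.6, 1.1, -0.3]
grip_width: 0.0854
```

```bash
python3 go.py .4 .3 .3 -66; python3 - <<'E'
from h import *
for n in ('scene','top','wrist'):
    c=cam(n); cv2.imwrite(f'pics/{n}4.png',c[0])
    if n=='scene': s=c[0]
    if n=='wrist': w=c[0]
cv2.imwrite('pics/f.png',np.hstack([cv2.resize(s[170:340,180:420],(400,283)),cv2.resize(w,(378,283))]))
E
```

```text
t 18.425 pos [ 0.5713 -0.1023  0.2433] jaw -69.99 tilt [-0.014  0.068 -0.998] j6 2.63 F [-0.6  1.1 -0.3] M [ 0.02 -0.05 -0.03] w 0.0854
shift units [-7.289  0.445 -0.813] turn cw -3.99
```

View pics/f.png

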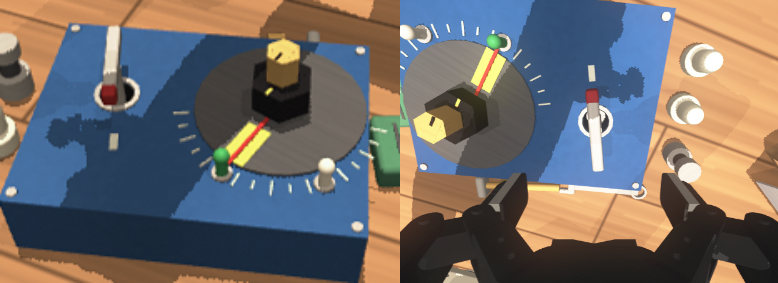

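```bash
python3 - <<'E'
from an import *
c=cam('wrist')
h=cv2.cvtColor(c[0],cv2.COLOR_BGR2HSV); H,S,V=[h[...,i].astype(int) for i in range(3)]
x=(np.array([[560,80],[620,175]])-[400,0])*640/378.; (x0,y0),(x1,y1)=x.astype(int)
r,a,_=cen(((H<8)|(H>172))&(S>110),(x0,y0,x1,y1)); b,a2,p=cen((S<70)&(V>185),(x0,int(r[1])+12,x1,y1+15))
L=cv2.fitLine(p,cv2.DIST_L2,0,.01,.01).ravel()
print(r,a,b,a2,L, cv2.minAreaRect(p))
P=ray(c,r,.125);Q=ray(c,b,.132);d=P-Q;print(P,Q,'bar deg',np.degrees(np.arctan2(d[1],d[0])))
e=[ray(c,L[2:]+s*L[:2],.133) for s in(-30,30)]; d=e[1]-e[0]; print(np.degrees(np.arctan2(d[1],d[0])))
E
```

```text
[325.42971888 161.44779116] 498 [331.4869863  225.68767123] 2920 [6.5004453e-02 9.9788499e-01 3.3148700e+02 2.2568767e+02] ((331.5, 232.0), (116.0, 59.0), 90.0)
[ 0.60307636 -0.08747399  0.125     ] [ 0.56466713 -0.10594177  0.132     ] bar deg 25.679001905878682
-156.27692151276753
```

```bash
python3 -c "
from h import *
print(ticket.job_done())"
```

```text
the job is handed in; nothing more can be done
None
```

The draught controller is set to the green pin and clamped, and I handed the job in at about 18.5 s of the 51 s allowed. The hand-in reports no verdict, so these results are from my own camera and force checks.

- **Outer knob:** I turned it about 22° clockwise. The wrist picture showed the middle of the yellow band passing within about 1 mm of the pin's axis (7 mm allowed). The inner knob was still at about 1.2 rad then.
- **Inner knob:** I turned it about 71° anticlockwise. The needle's line then passed about 0.1 mm from the pin's axis (4 mm allowed) and lay along the middle of the band.
- **T-handle:** I turned it clockwise until the moment rose to 0.6 N m, well above the 0.2 N m friction, so it was against the stop. After I let go, the bar measured 23.7° by one method and 25.7° by another. The white mark is at 24.4° and the stop should be at about 23.4°, so all are within the 5.7° allowed.
- **End state:** The gripper is open and 0.24 m above the shelf, touching nothing. Needle and band looked unchanged after clamping, judged by eye only. The arm never came near the loose things on the shelf, and the last pictures show them undisturbed.

**Disagreements:** The top and wrist cameras differed by about 3 mm in y, and the position at which the fingers centred on the knobs lay between them. The tool also drifted to almost 4° of tilt during the moves, with no visible effect on the grips.

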